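Snap the light-shield cover onto the dish holder of a warming chamber

ROBOT

A 6-joint arm with a two-finger parallel gripper is mounted at the origin on the work surface. World frame = base frame: x ahead of the robot, y to its left, z up, the work surface at z = 0. Lengths are in m, angles in degrees, forces in N, time in s.
With the tool pointing down it reaches from about 0.25 to 0.725 m from the base axis. Payload 9.7 kg.
Tool frame: the origin (TCP) lies at the very end of the fingers, on their centre line; the grasp point (between the pads) lies 19 mm behind it; x points along the fingers, y is the direction in which the jaws open and shut, and the axes are right-handed (so a half turn about x gives the same grasp; the last joint's range is limited). The gripper opens to 85 mm and grips with 20 to 120 N. Pads are 22 mm wide; open, the fingers measure 114 mm over their backs; the gripper's body (76 mm by 85 mm) begins 54 mm behind the grasp point. The pads swing forward as they close: fully open they stand 13 mm farther back than shut.
Start: joints at [73.396, 4.979, 10.078, 95.1, 0, 90], TCP at [0.157, 0.527, 0.231] pointing down, gripper open.
Joint ranges: [-179.16, 179.16], [-48.56, 103.87], [-65.8, 70.77], [-126.05, 130.52], [-82.76, 87.17], [-180, 180]. Speed limits (degrees/s): [127.2, 127.2, 147.25, 180, 180, 180].

INTERFACE

Orientations are given as [roll, pitch, yaw] about the fixed x, y, z axes, in that order (R = Rz(yaw) Ry(pitch) Rx(roll)).
In Python, from workcell import get_obs, cams, bot gives the robot as it stands.
- The arm moves only by the tool apply_moves, never from a script. Its argument "rows" is a list that holds one entry, the list of rows, each a list of 7 numbers: the shift along the tool's x, y, z in mm, then the turn, a rotation vector about the tool's x, y, z in rad, then the opening, from 0 (shut) to 1 (fully open). A call has 1 to 20 rows; each row is the pose to reach, as a shift and turn from the pose measured when the call began, along the tool's axes at that moment; what a row does not reach only later rows make up. A row lasts 1/10 s, in which the tool goes at most 50 mm and 8.59 degrees, less where a joint would pass 70% of its speed; a pose out of reach is approached as far as the arm can. A call with a gripper value outside its range is refused whole. The fingers move at their own pace and stop on an object; "newtons" is the grip in N (left out, the last holds). Time passes only in rows, so rows that repeat a pose let the fingers close. It gives the time, the measured TCP pose, the force and the opening at its end, in the units of the state.
- get_obs(): the state, without advancing time (a new reading comes with each control period).
- cams.camera(name): name is "scene" or "side" or "wrist"; returns a dict with "pixels" (400x640x3 uint8, red, green, blue), "range_z" (400x640 float32, m along the optical axis (not along the pixel's ray), 0 where there is no reading), "fx", "fy", "cx", "cy" (pixels), "eye" and "attitude" of the camera in the world. Camera axes: x right, y up, looking along -z (the intrinsics and any distortion apply to the point x, -y, -z); pixel columns grow to the right and rows downward; lengths in m; the calibration is good to about 2 mm. The wrist camera is an equidistant fisheye: a pixel r from the principal point sees the ray r / f radians off the axis. A picture is of the moment at which its call begins.
- bot.job_done(): hands the job in, once; it reports no verdict.
Trained networks look in a picture, given as the dict that the camera call returned (one of the last four; its "shot" number tells which), for a name from the list of things; names that differ only in an ending like _2 or _b are one class to them, and where a whole thing is asked for, a point or a joint stands for the part that bears it (a point fixed in the world has none). Each returns a list of dicts, best first, with "confidence" (0 to 1); they miss things now and then, are a little off and sometimes report something else, mostly with a low value. They report only what shows in the picture. A call takes as long as a camera call. They do not tell look-alikes from the thing itself.
- cams.find_in(label, picture): "at" ([x, y, z] in m, in world coordinates, good to about 4 mm: the middle of the surface that is visible of it).
The state is a dict: "time": time; "q": joint angles; "qd": joint speeds; "joint_efforts": joint torques, N m; "ee_pos": TCP position; "tcp_rot": TCP orientation; "wrist_force": force on the tool from outside, world axes, zero at the start; "torque": the same for the moment, N m; "opening": finger opening in m.
Only numpy, scipy, OpenCV 4.12 (cv2) and the standard library are available. Lean on these libraries where they do the work, as an engineer would, in place of code of your own. Each camera call takes 0.05 s, during which the arm holds its last target.

TASK

Slide the clear window of the warming chamber fully open, then take the white cover by its red grip and press it down onto the dish holder inside the chamber until it snaps past both orange catches and sits fully home, its grip lying along the line between the two catches. Do not let go at the end: finish while still pressing the cover down with a steady push of about 10 N, with the window left open. Leave everything else on the bench where it is.

Things in the scene. Friction and masses are not known exactly. Their poses are not given: they have to be found in the camera images.
- window (a joint): opening of the chamber's clear, blue-framed sliding window, in m: 0 shut (covering the dish holder), 0.185 fully open. It starts up to 0.04 open. It slides level in a track towards the -y direction of the seat's frame and stays where it is left; about 3 N moves it
- window_handle (a point): centre of the blue bar handle on top of the window: 60 mm long (its x), 12 mm thick (its y, the sliding direction), 28 mm high; the window's top lies 14 mm below this point, 79 mm above the bench. The handle stands clear on all sides and can be pinched or pushed from above
- seat (a point): centre of the flat top of the aluminium dish holder, 28 mm above the bench, on which the cover's underside rests when home. x points from the near orange catch to the far one, y opposite to the way the window opens, z up. Flared dark guides at the corners, up to 14 mm above the seat, lead the cover in with 2 mm of play
- holder: the fixed aluminium dish holder, 66 x 74 mm, top 28 mm above the bench; origin at the centre of its underside, below the seat point, axes as the seat's
- chamber: the fixed cream chamber; origin on the bench below the seat point, axes as the seat's. It reaches 95 mm to -x and +x, 100 mm to +y, 290 mm to -y. Its open well, 166 mm (x) by 180 mm (y), is centred on the holder; walls 70 mm above the bench, the track rails at x = +-90 mm 87 mm
- catch_near: orange sprung catch at -x of the seat (origin at the seat point). Nose 24 mm wide (y), tip 30 mm from the seat's centre, 5.5 to 7.5 mm above the seat, ramp above it up to 18 mm. The cover meets both ramps about 13 mm above the seat; 8 to 16 N of push in all spreads them, then the force drops to a few N, and rises again when the cover meets the seat
- catch_far: the same catch, mirrored, at +x of the seat (origin at the seat point). An unsnapped cover stays 2.5 mm or more above the seat
- cover_mid (a point): centre of the loose white snap cover (70 g), 19 mm above its underside; x along its grip, z up. Plate 68 (x) x 64 (y) x 3 mm; on it a step 46 x 46 mm up to 8 mm above the underside; on that a red upright grip rib 34 mm long (x), 12 mm thick (y), 8 to 38 mm above the underside. Lies flat on the bench; home, its x lies along the seat's x, either way round
- dish_stack: stack of three closed clear culture dishes, 61 mm across, 40 mm high; origin at the centre of its underside
- bottle: amber reagent bottle, 64 mm across, 150 mm high; origin at the centre of its underside
- beaker: empty glass beaker, 72 mm across, 90 mm high; origin at the centre of its underside
- objective: spare dark microscope objective standing upright, 34 mm across, 46 mm high; origin at the centre of its underside
- slide_box: green slide box, 85 x 70 x 26 mm; origin at the centre of its underside
- jar: white jar with a blue cap, 60 mm across, 70 mm high; origin at the centre of its underside
- marker: white and blue marker pen lying flat, 120 x 13 x 13 mm; origin at the centre of its underside
Not all that is in view belongs to the job. What is shaped like the part that bears cover_mid but purple or yellow is not meant.

How it is judged:
By the outcome, as a careful person would: the job done as asked, in the order asked, and still so for the second after the job is handed in, while the arm keeps its last pose, push and grip.
It also fails if it takes over 64 s, if anything falls off the work surface, if the arm or the gripper's body presses on something with over 40 N, if the wrist force passes 120 N, or if a joint passes its speed limit or range.

## Working session

There is one attempt and no reset: what is moved stays moved. The work goes in short steps, Python scripts to look and compute and a tool call to move; the robot and the scene stay as the last step left them, time stands still between calls to the robot, and variables do not carry over. Pictures are saved under pics/ and viewed, and the job is handed in when it is done.

Besides the shell and the picture viewer there is one more tool, called as a command line: name --argument value ..., lists and objects as JSON in quotes. apply_moves: Moves the arm, as the interface text tells. Its arguments: {"type":"object","properties":{"rows":{"type":"array"},"newtons":{"type":"number"}},"required":["rows"]}

```bash
ls; mkdir -p pics; cat > h.py <<'E'
import numpy as np, cv2
from scipy.spatial.transform import Rotation as R
from workcell import get_obs, cams, bot
def att(c):
    a=np.array(c["attitude"],float)
    if a.shape==(3,3): return a
    if a.size==4: raise Exception("quat")
    return R.from_euler('xyz',a,degrees=True).as_matrix()
def cloud(c):
    z=c["range_z"]; v,u=np.mgrid[0:z.shape[0],0:z.shape[1]]
    x=(u-c["cx"])/c["fx"]; y=(v-c["cy"])/c["fy"]
    P=np.stack([x*z,-y*z,-z],-1)
    return P@att(c).T+np.array(c["eye"])
def save(c,name): cv2.imwrite("pics/"+name,c["pixels"][:,:,::-1])
E
python3 - <<'E'
from h import *
o=get_obs(); print(o)
for n in ["scene","side"]:
    c=cams.camera(n); save(c,n+"0.png"); print(n,{k:v for k,v in c.items() if k not in("pixels","range_z")})
    np.save(n+"0.npy",cloud(c)); 
    for l in ["window_handle","seat","cover_mid","holder","chamber","catch_near","catch_far","window"]:
        try: print(l,[(np.round(d["at"],3),round(d["confidence"],2)) for d in cams.find_in(l,c)])
        except Exception as e: print(l,e)
print(get_obs()["time"])
E
```

```text
pics
{'time': 0.0, 'q': array([ 7.33961106e+01,  5.00989024e+00,  1.00344193e+01,  9.51009255e+01,
       -5.49941318e-04,  9.00003267e+01]), 'qd': array([-0.01313225,  0.09861341, -0.03288941, -0.07374803,  0.14115186,
        0.00926249]), 'joint_efforts': array([ 6.89547469e-04, -5.20388031e+01,  4.64805257e+01,  1.65151973e-02,
        1.53499495e-04,  7.89862383e-06]), 'ee_pos': array([0.15709803, 0.52683467, 0.23059438]), 'tcp_rot': array([ -89.58723595,   89.92360157, -106.19145168]), 'wrist_force': array([-0.00819967,  0.03129138, -0.64285971]), 'torque': array([-0.01028123, -0.00241577, -0.00141911]), 'opening': 0.0855865591652891}
scene {'fx': 425.0537031751982, 'fy': 425.0537031751982, 'cx': 315.93001921009164, 'cy': 205.42896158036635, 'eye': array([ 1.4358556 , -0.2897051 ,  0.93133583]), 'attitude': array([51.015207  ,  1.15077631, 74.74141923]), 'shot': 1}
window_handle [(array([ 0.565, -0.092,  0.081]), 0.7)]
seat [(array([ 0.581, -0.182,  0.067]), 0.95)]
cover_mid [(array([0.431, 0.437, 0.005]), 0.8), (array([0.483, 0.186, 0.006]), 0.74), (array([0.292, 0.265, 0.008]
[... 277 characters left out ...]
185663718819, 'eye': array([-0.17843134, -0.89313733,  0.91046758]), 'attitude': array([ 51.16718598,  -0.83415682, -36.22536517]), 'shot': 2}
window_handle [(array([ 0.554, -0.096,  0.077]), 0.79)]
seat [(array([ 0.511, -0.222,  0.076]), 0.76)]
cover_mid [(array([0.418, 0.301, 0.01 ]), 0.8), (array([0.272, 0.265, 0.008]), 0.77), (array([0.415, 0.438, 0.009]), 0.68), (array([0.463, 0.187, 0.01 ]), 0.68), (array([0.536, 0.39 , 0.008]), 0.57)]
holder []
chamber [(array([ 0.518, -0.224,  0.071]), 0.66)]
catch_near [(array([0.591, 0.241, 0.041]), 0.46), (array([0.35 , 0.095, 0.023]), 0.43)]
catch_far []
window [(array([ 0.488, -0.569,  0.057]), 0.74), (array([ 0.554, -0.098,  0.077]), 0.66)]
0.9
```

View pics/scene0.png

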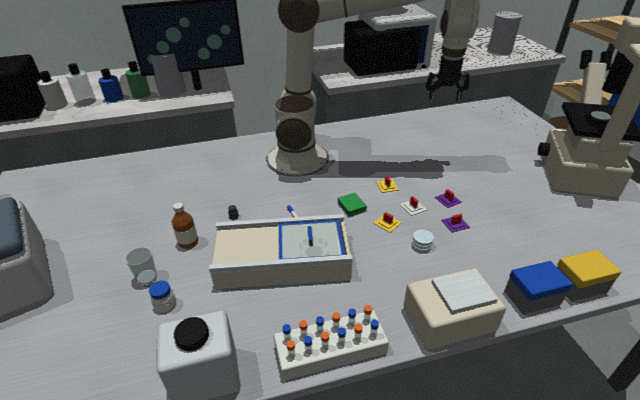

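View pics/side0.png

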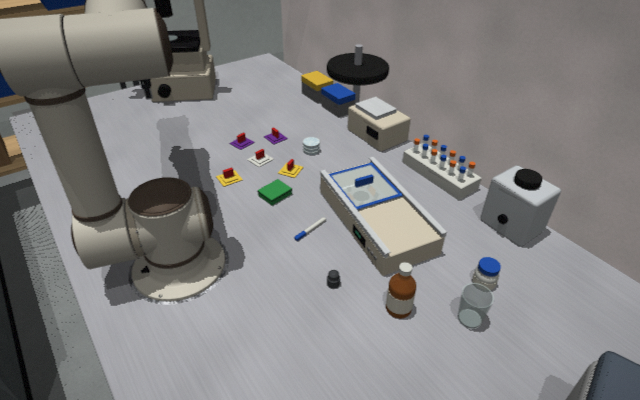

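The white cover is at scene pixel (413,205) and side pixel (260,157). The look-alikes are yellow at scene (387,185) and (387,222), and purple at (448,198) and (456,222). Only the white plate fits. I'll enlarge it to confirm and measure it.

```bash
python3 - <<'E'
import numpy as np, cv2
tiles=[]
for n,(u,v) in {"scene":(413,205),"side":(260,157)}.items():
    im=cv2.imread(f"pics/{n}0.png"); P=np.load(n+"0.npy")
    cr=im[v-35:v+35,u-50:u+50]; tiles.append(cv2.resize(cr,None,fx=4,fy=4,interpolation=cv2.INTER_CUBIC))
    b,g,r=[im[...,i].astype(int) for i in range(3)]
    m=np.zeros(im.shape[:2],bool); m[v-18:v+18,u-18:u+18]=1
    red=m&(r>g+60)&(r>b+60)
    p=P[red]; p=p[(p[:,2]>0.005)&(p[:,2]<0.06)]
    top=p[p[:,2]>0.033]
    def fit(q):
        c=q[:,:2].mean(0); w,V=np.linalg.eigh(np.cov((q[:,:2]-c).T)); return c,np.degrees(np.arctan2(V[1,1],V[0,1])),np.sqrt(w*12)
    print(n,len(p),p.min(0),p.max(0)); print("all",fit(p)); print("top",len(top),top.mean(0),fit(top) if len(top)>4 else 0)
    wh=m&(r>130)&(abs(r-b)<25)
    p=P[wh]; 
    # white plate pixels: brighter than bench
    print("bright", im[v-18:v+18:4,u-18:u+18:4].mean(2).astype(int))
    # rails
    big=(P[...,2]>0.082)&(P[...,2]<0.092)&(P[...,0]>0.35)&(P[...,0]<0.8)&(P[...,1]>-0.45)&(P[...,1]<0.1)
    q=P[big]; print("rails",len(q),q.min(0),q.max(0))
    hd=(P[...,2]>0.096)&(P[...,2]<0.115)&(P[...,0]>0.45)&(P[...,0]<0.66)&(P[...,1]>-0.3)&(P[...,1]<0.1)
    q=P[hd]; print("handle",len(q), q.mean(0), fit(q) if len(q)>3 else 0)
cv2.imwrite("pics/crop1.png",np.hstack(tiles))
# topdown height map of chamber
H=np.zeros((520,400,3),np.uint8)
for n in ["scene","side"]:
    im=cv2.imread(f"pics/{n}0.png"); P=np.load(n+"0.npy")
    k=(P[...,0]>0.4)&(P[...,0]<0.8)&(P[...,1]>-0.45)&(P[...,1]<0.07)&(P[...,2]>0.0)&(P[...,2]<0.2)
    for p,c in zip(P[k],im[k]):
        cv2.circle(H,(int((p[0]-0.4)*1000),int((0.07-p[1])*1000)),1,tuple(int(x) for x in c),-1)
cv2.imwrite("pics/top.png",H)
E
```

```text
scene 24 [0.40906984 0.30240225 0.01880777] [0.44135108 0.31566695 0.03962715]
all (array([0.42614491, 0.30952069]), np.float64(-174.86438233903476), array([0.01059761, 0.0337499 ]))
top 21 [0.42517197 0.3097746  0.03690347] (array([0.42517197, 0.3097746 ]), np.float64(-173.38408152883088), array([0.01069909, 0.03370294]))
bright [[141 159 158 161 161 165 163 166 166]
 [167 165 160 159 159 163 162 161 163]
 [164 160 163 157 160 160 164 162 158]
 [160 164 161 162  31  91 163 163 157]
 [163 162 201 209  21  24 194 166 160]
 [164 160 151 155 207  39 192 199 159]
 [158 161 161 143 123 202 201 104 159]
 [161 165 163 163  94 156 160 159 164]
 [161 158 152 155 163 159 156 158 159]]
rails 1399 [ 0.3783577  -0.44903223  0.08200343] [0.67254824 0.03556647 0.09190481]
handle 69 [ 0.56456287 -0.0889193   0.10502238] (array([ 0.56456287, -0.0889193 ]), np.float64(170.07440856133488), array([0.0121065 , 0.06530517]))
side 45 [0.40349823 0.29412229 0.013725  ] [0.43626812 0.31562217 0.03841547]
all (array([0.41939402, 0.30613505]), np.float64(-165.74807794731902), array([0.01309775, 0.03507445]))
top 20 [0.41909667 0.30719554 0.03569692] (array([0.41909667, 0.30719554]), np.float64(-163.52456841305164), array([0.01442306, 0.036513  ]))
bright [[ 34  84 153 166 167 163 140  78  97]
 [ 99  78  92 155 168 166 167 166  86]
 [ 95 137 167 166 165 167 169 166 165]
 [167 166 165 163  88  37 170 170 166]
 [166 167 167 183  36  38 207 167 169]
 [167 172 208 200  92 207 178 204 160]
 [164 169 168 186 160 204 125 166 166]
 [168 166 171 169 161 167 166 168 167]
 [168 170 168 169 168 166 167 165 166]]
rails 1267 [ 0.35013564 -0.44910195  0.08201096] [0.7999913  0.09696915 0.09198757]
handle 89 [ 0.55381776 -0.09102431  0.10312691] (array([ 0.55381776, -0.09102431]), np.float64(168.38450733030527), array([0.01293857, 0.06073853]))
```

View pics/crop1.png

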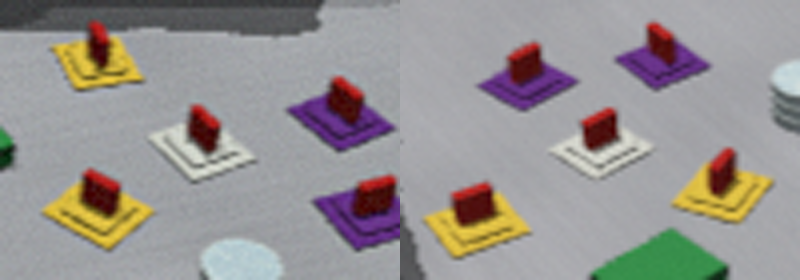

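View pics/top.png

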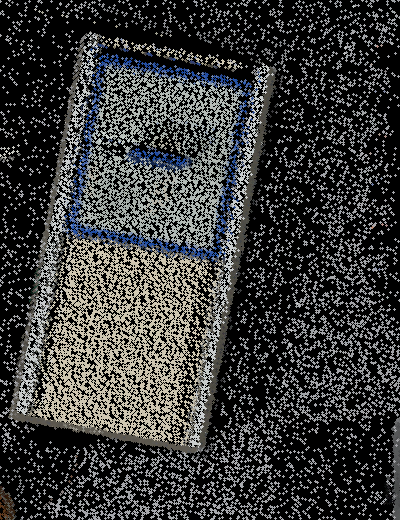

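The crop confirms the middle cover, white plate with red rib, between two yellow and two purple look-alikes. The map shows the chamber yawed about -11°, with the window over the well at its +y end. Scene and side disagree by about 1 cm, so the wrist camera will give the fine fixes. Next I'll work out how to get above the chamber.

```bash
cat >> h.py <<'E'
def wcloud(c):
    z=c["range_z"]; v,u=np.mgrid[0:z.shape[0],0:z.shape[1]]
    x=(u-c["cx"])/c["fx"]; y=(v-c["cy"])/c["fy"]; r=np.hypot(x,y); s=np.where(r>1e-9,np.tan(r)/np.maximum(r,1e-9),1)
    P=np.stack([x*s*z,-y*s*z,-z],-1)
    return P@att(c).T+np.array(c["eye"])
def wproj(c,W):
    p=(np.atleast_2d(W)-np.array(c["eye"]))@att(c); x,y,z=p[:,0],-p[:,1],-p[:,2]
    r=np.hypot(x,y); t=np.arctan2(r,z); k=np.where(r>1e-9,t/np.maximum(r,1e-9),0)
    return np.stack([c["cx"]+c["fx"]*x*k,c["cy"]+c["fy"]*y*k],-1)
def row(pos,jaw):
    """row to TCP pos, tool down, tool y (jaw axis) at world yaw jaw deg (mod 180 -> nearest)"""
    o=get_obs(); R0=R.from_euler('xyz',o["tcp_rot"],degrees=True)
    best=None
    for k in (0,180):
        a=np.radians(jaw+k); y=np.array([np.cos(a),np.sin(a),0]); x=np.array([0,0,-1.]); z=np.cross(x,y)
        rv=(R0.inv()*R.from_matrix(np.stack([x,y,z],1))).as_rotvec()
        if best is None or np.linalg.norm(rv)<np.linalg.norm(best): best=rv
    d=R0.inv().apply(np.array(pos)-o["ee_pos"])*1000
    print("row",np.round(d,1),np.round(best,4),"deg",np.degrees(np.linalg.norm(best)).round(1))
E
python3 - <<'E'
from h import *
o=get_obs(); print(R.from_euler('xyz',o["tcp_rot"],degrees=True).as_matrix().round(3), o["ee_pos"])
c=cams.camera("wrist"); save(c,"w0.png"); print(c["fx"],c["cx"],c["cy"],c["eye"],c["attitude"])
row([0.56,-0.09,0.26],79)
E
```

```text
[[ 0.     0.286  0.958]
 [ 0.     0.958 -0.286]
 [-1.     0.    -0.   ]] [0.15716635 0.52707277 0.23130181]
309.70691628693146 321.17247359147115 194.07441640868387 [0.07698413 0.5506573  0.37494796] [-1.89890431e+01  3.83497647e-03  7.34802814e+01]
row [ -28.7 -476.2  562.4] [-0.0978  0.      0.    ] deg 5.6
```

View pics/w0.png

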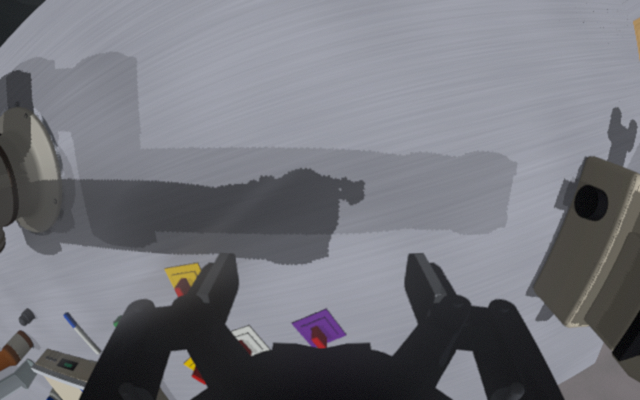

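The wrist view shows bench and arm shadow. The camera sits 83 mm inward of the tool and the fingers fill the bottom half. I'll move over the chamber.

apply_moves --rows '[[[-29,-238,281,-0.05,0,0,1],[-29,-475,600,-0.098,0,0,1],[-29,-475,600,-0.098,0,0,1],[-29,-475,600,-0.098,0,0,1],[-29,-475,600,-0.098,0,0,1],[-29,-475,600,-0.098,0,0,1],[-29,-475,600,-0.098,0,0,1],[-29,-475,600,-0.098,0,0,1],[-29,-475,600,-0.098,0,0,1],[-29,-475,600,-0.098,0,0,1],[-29,-475,600,-0.098,0,0,1],[-29,-475,600,-0.098,0,0,1],[-29,-475,600,-0.098,0,0,1],[-29,-475,600,-0.098,0,0,1],[-29,-475,600,-0.098,0,0,1],[-29,-475,600,-0.098,0,0,1],[-29,-475,600,-0.098,0,0,1],[-29,-475,600,-0.098,0,0,1],[-29,-475,600,-0.098,0,0,1],[-29,-475,600,-0.098,0,0,1]]]'

```text
time: 2.95
ee_pos: [0.596, -0.0986, 0.2609]
tcp_rot: [5.8, 90.0, -5.1]
wrist_force: [-0.3, 0.3, -0.2]
opening: 0.0856
```

```bash
python3 - <<'E'
from h import *
o=get_obs(); print(o["ee_pos"],o["tcp_rot"],o["q"].round(1),o["time"])
c=cams.camera("wrist"); save(c,"w1.png"); np.save("w1.npy",wcloud(c)); print(c["eye"],c["attitude"])
P=wcloud(c)
hd=(P[...,2]>0.098)&(P[...,2]<0.115)&(P[...,0]>0.45)&(P[...,0]<0.66)&(P[...,1]>-0.3)&(P[...,1]<0.1)
q=P[hd]; print(len(q),q.mean(0),q.min(0),q.max(0))
E
```

```text
[ 0.59602152 -0.09858447  0.26086225] [ 5.83387371 89.96055034 -5.08225257] [-9.4 13.5 23.1 99.5  0.   1.5] 2.95
[ 0.51376572 -0.08307585  0.40446487] [-1.90295483e+01 -5.12477053e-03  7.91688580e+01]
750 [ 0.55794118 -0.08858587  0.10744812] [ 0.52950221 -0.09916633  0.10073761] [ 0.58802665 -0.07818359  0.10988506]
```

View pics/w1.png

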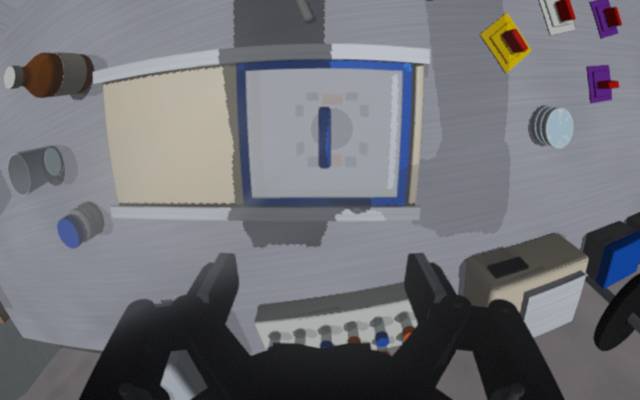

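The wrist view shows the window with its blue handle at (325,137), the holder beneath the glass at about (332,128) with orange catches at (332,99) and (332,157), and the rails. Next I'll fit the handle, the rails and the seat.

```bash
python3 - <<'E'
import numpy as np, cv2
im=cv2.imread("pics/w1.png"); P=np.load("w1.npy")
box=(P[...,0]>0.38)&(P[...,0]<0.75)&(P[...,1]>-0.45)&(P[...,1]<0.08)
def rect(q): 
    r=cv2.minAreaRect(np.float32(q[:,:2]*1000)); return [np.round(x,1) for x in r]
hd=box&(P[...,2]>0.101)&(P[...,2]<0.115); print("handle",rect(P[hd]))
b,g,r=[im[...,i].astype(int) for i in range(3)]
rl=box&(P[...,2]>0.081)&(P[...,2]<0.095)&(abs(b-r)<30); 
n,l,s,_=cv2.connectedComponentsWithStats(rl.astype(np.uint8))
for i in range(1,n):
    if s[i,4]>300:
        q=P[l==i]; print(s[i],q[:,2].mean(),rect(q))
        c=q[:,:2].mean(0); w,V=np.linalg.eigh(np.cov((q[:,:2]-c).T)); print(c,np.degrees(np.arctan2(V[1,1],V[0,1])))
al=box&(P[...,2]>0.055)&(P[...,2]<0.1); print("chamber",rect(P[al]))
fr=box&(b>r+50)&(P[...,2]>0.07)&(P[...,2]<0.09); print("frame",rect(P[fr]),P[fr][:,2].mean())
E
```

```text
handle [array([ 471.5, -258.4]), array([407.9,  58.5]), np.float64(62.7)]
[  93   44  337   41 5079] 0.08801126879304703 [array([ 457.7, -157. ]), array([390.5,  17. ]), np.float64(79.4)]
[ 0.46165378 -0.13702939] 79.35735453923093
[ 110  197  311   24 4401] 0.08757695154955414 [array([ 624.1, -187.9]), array([390.7,  26.1]), np.float64(79.2)]
[ 0.63183574 -0.16712139] 79.39701417531563
chamber [array([ 531. , -222.1]), array([500. , 206.5]), np.float64(76.8)]
frame [array([562.2, -88. ]), array([182.6, 162.9]), np.float64(80.0)] 0.08100119946706276
```

```bash
python3 - <<'E'
from h import *
P=np.load("w1.npy"); 
hd=(P[...,2]>0.101)&(P[...,2]<0.115)&(P[...,0]>0.52)&(P[...,0]<0.6)&(P[...,1]>-0.12)&(P[...,1]<-0.05)
r=cv2.minAreaRect(np.float32(P[hd][:,:2]*1000)); print(r)
p=np.array(r[0])/1000
row([p[0],p[1],0.15],79.4); row([p[0],p[1],0.087],79.4)
E
```

```text
((558.7777709960938, -88.88098907470703), (11.786809921264648, 58.3437614440918), 79.53692626953125)
row [110.9   2.5 -38.6] [-0.0056  0.0008 -0.0001] deg 0.3
row [173.9   2.5 -38.6] [-0.0056  0.0008 -0.0001] deg 0.3
```

Handle found as 58 x 12 mm at 79.5°, which agrees with its stated size. I'll descend and pinch it.

apply_moves --rows '[[[50,2,-38,-0.005,0,0,1],[95,2,-38,-0.005,0,0,1],[130,2,-38,-0.005,0,0,1],[155,2,-38,-0.005,0,0,1],[174,2,-38,-0.005,0,0,1],[174,2,-38,-0.005,0,0,0.1],[174,2,-38,-0.005,0,0,0.1],[174,2,-38,-0.005,0,0,0.0],[174,2,-38,-0.005,0,0,0.0],[174,2,-38,-0.005,0,0,0.0],[174,2,-38,-0.005,0,0,0.0],[174,2,-38,-0.005,0,0,0.0]]]' --newtons 40

```text
time: 4.2
ee_pos: [0.5598, -0.0895, 0.0879]
tcp_rot: [7.1, 89.9, -3.6]
wrist_force: [-1.1, -0.0, 5.6]
opening: 0.0112
```

```bash
python3 - <<'E'
from h import *
o=get_obs(); print(o["ee_pos"],o["tcp_rot"],o["opening"],o["wrist_force"]); print(R.from_euler('xyz',o["tcp_rot"],degrees=True).as_matrix().round(3))
c=cams.camera("wrist"); save(c,"w2.png")
E
```

```text
[ 0.55978752 -0.08950786  0.08793502] [ 7.06537372 89.86262795 -3.56727528] 0.011212232454546044 [-1.0708525  -0.01396468  5.57557422]
[[ 0.002  0.185  0.983]
 [-0.     0.983 -0.185]
 [-1.     0.     0.002]]
```

View pics/w2.png

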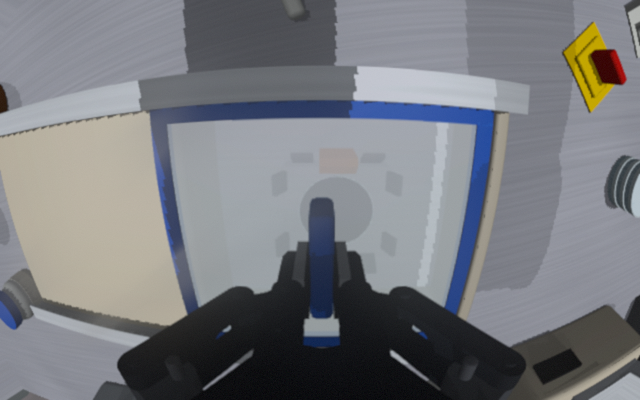

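The handle is pinched at 11 mm opening. Now I slide along tool -y.

apply_moves --rows '[[[-1,-8,0,0,0,0,0],[-1,-20,0,0,0,0,0],[-1,-35,0,0,0,0,0],[-1,-50,0,0,0,0,0],[-1,-65,0,0,0,0,0],[-1,-80,0,0,0,0,0],[-1,-95,0,0,0,0,0],[-1,-110,0,0,0,0,0],[-1,-125,0,0,0,0,0],[-1,-138,0,0,0,0,0],[-1,-146,0,0,0,0,0],[-1,-150,0,0,0,0,0]]]'

```text
time: 5.45
ee_pos: [0.5317, -0.2379, 0.088]
tcp_rot: [28.5, 89.9, 17.8]
wrist_force: [5.9, 2.4, -11.8]
opening: 0.0108
```

apply_moves --rows '[[[0,-4,0,0,0,0,0],[0,-8,0,0,0,0,0],[0,-12,0,0,0,0,0],[0,-16,0,0,0,0,0]]]'

```text
time: 5.85
ee_pos: [0.5287, -0.2538, 0.0881]
tcp_rot: [29.9, 89.9, 19.3]
wrist_force: [4.2, 2.4, -6.5]
opening: 0.0114
```

apply_moves --rows '[[[0,-3,0,0,0,0,0],[0,-6,0,0,0,0,0],[0,-8,0,0,0,0,0]]]'

```text
time: 6.15
ee_pos: [0.5273, -0.2612, 0.088]
tcp_rot: [59.7, 89.8, 49.0]
wrist_force: [6.8, 13.1, -4.9]
opening: 0.0113
```

apply_moves --rows '[[[0,-2,0,0,0,0,0],[0,-4,0,0,0,0,0],[0,-5,0,0,0,0,0]]]'

```text
time: 6.45
ee_pos: [0.5272, -0.2613, 0.088]
tcp_rot: [82.9, 89.3, 72.5]
wrist_force: [9.9, 31.9, -1.1]
opening: 0.0112
```

The window is at its stop: 32 N and no more motion. I'll release and rise.

apply_moves --rows '[[[0,0,0,0,0,0,0],[0,0,0,0,0,0,0.4],[0,0,0,0,0,0,0.8],[0,0,0,0,0,0,1],[0,0,0,0,0,0,1],[-30,0,0,0,0,0,1],[-70,0,0,0,0,0,1],[-110,60,20,0,0,0,1],[-150,110,40,0,0,0,1],[-150,165,40,0,0,0,1],[-150,165,40,0,0,0,1],[-150,165,40,0,0,0,1],[-150,165,40,0,0,0,1]]]'

```text
time: 7.75
ee_pos: [0.5962, -0.1076, 0.2403]
tcp_rot: [80.7, 89.3, 70.3]
wrist_force: [-0.1, -0.7, -0.5]
opening: 0.0853
```

```bash
python3 - <<'E'
from h import *
o=get_obs(); print(o["ee_pos"],o["tcp_rot"],o["time"])
c=cams.camera("wrist"); save(c,"w3.png"); P=wcloud(c); np.save("w3.npy",P); print(c["eye"],c["attitude"])
im=c["pixels"].astype(int); r,g,b=im[...,0],im[...,1],im[...,2]
box=(P[...,0]>0.45)&(P[...,0]<0.7)&(P[...,1]>-0.2)&(P[...,1]<0.05)
seat=box&(P[...,2]>0.0265)&(P[...,2]<0.031)
print("seat",seat.sum(),P[seat].mean(0),cv2.minAreaRect(np.float32(P[seat][:,:2]*1000)))
org=box&(r>g+50)&(g>b+20)&(P[...,2]>0.02)
n,l,s,_=cv2.connectedComponentsWithStats(org.astype(np.uint8))
for i in range(1,n):
    if s[i,4]>15: q=P[l==i]; print("orange",s[i],q.mean(0),q.min(0),q.max(0))
hd=(P[...,2]>0.101)&(P[...,2]<0.115)&(P[...,0]>0.47)&(P[...,0]<0.6)&(P[...,1]>-0.3)&(P[...,1]<-0.2)
print("handle",cv2.minAreaRect(np.float32(P[hd][:,:2]*1000)))
E
```

```text
[ 0.59619244 -0.10757455  0.24034576] [80.65875284 89.28944982 70.29127039] 7.75
[ 0.51328782 -0.09452993  0.38381334] [-19.10308275  -0.69958238  79.72073313]
seat 3890 [ 0.56234817 -0.07924625  0.02922207] ((560.7105712890625, -79.34709930419922), (181.8983917236328, 167.1082763671875), 79.31531524658203)
orange [328  93  23  10 212] [ 0.52444033 -0.07275085  0.04441828] [ 0.51784907 -0.08400736  0.02923059] [ 0.53133118 -0.06020792  0.04908566]
orange [328 157  21  12 237] [ 0.59572517 -0.08594671  0.04521965] [ 0.51328782 -0.0980453   0.03673646] [ 0.60400041 -0.07448062  0.38381334]
handle ((526.7962036132812, -260.00225830078125), (13.069685935974121, 60.406803131103516), 80.0288314819336)
```

View pics/w3.png

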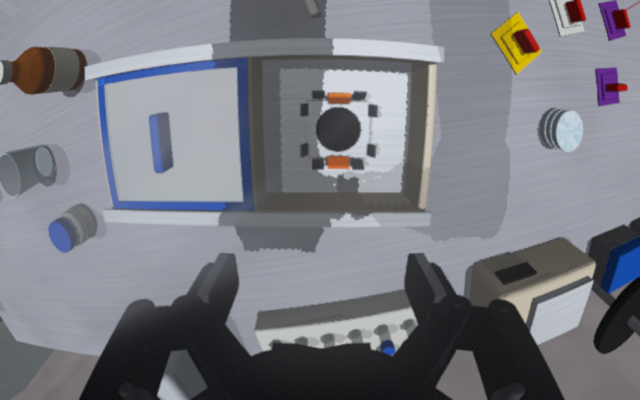

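The window is fully open (handle at (160,140)). The holder is exposed, with catches at (339,98) and (339,162), four pairs of dark guides, and a dark disc at (338,129). Now I'll refine the seat centre.

```bash
python3 - <<'E'
import numpy as np, cv2
im=cv2.imread("pics/w3.png").astype(int); P=np.load("w3.npy"); b,g,r=[im[...,i] for i in range(3)]
sub=np.zeros(r.shape,bool); sub[75:185,290:390]=1
a=np.radians(-10.6); X=np.array([np.cos(a),np.sin(a)]); Y=np.array([-np.sin(a),np.cos(a)])
def ab(q): return q[:,:2]@np.stack([X,Y],1)*1000
ok=sub&(P[...,2]<0.06)&(P[...,2]>0.01)
org=ok&(r>g+40)&(g>b+15)
n,l,s,_=cv2.connectedComponentsWithStats(org.astype(np.uint8))
for i in range(1,n):
    if s[i,4]>40:
        q=P[l==i]; t=q[q[:,2]>0.044]; A=ab(t); print("org",len(t),t.mean(0),A.min(0),A.max(0),A.mean(0))
dk=ok&(r+g+b<160)&(P[...,2]>0.035)
n,l,s,_=cv2.connectedComponentsWithStats(dk.astype(np.uint8))
for i in range(1,n):
    if s[i,4]>8: q=P[l==i]; A=ab(q); print("dark",s[i],A.min(0).round(1),A.max(0).round(1),q[:,2].max())
disc=ok&(r+g+b<160)&(P[...,2]<0.031)
n,l,s,_=cv2.connectedComponentsWithStats(disc.astype(np.uint8))
for i in range(1,n):
    if s[i,4]>300: A=ab(P[l==i]); print("disc",s[i],A.mean(0),A.min(0),A.max(0),P[l==i][:,2].mean())
m=ok&(P[...,2]>0.025)&(P[...,2]<0.032); A=ab(P[m]); A=A[abs(A[:,0]-564)<60]; print("z of top",P[m][:,2].mean())
E
python3 - <<'E'
import cv2; im=cv2.imread("pics/w3.png")[60:200,260:420]; cv2.imwrite("pics/w3c.png",cv2.resize(im,None,fx=4,fy=4,interpolation=cv2.INTER_CUBIC))
E
```

```text
org 138 [ 0.52270252 -0.07250186  0.04665387] [523.88762823  14.02480181] [530.79108484  36.71536957] [527.11960224  24.88719351]
org 134 [ 0.5987397  -0.08662469  0.04654416] [600.18802099  13.66528738] [607.73266302  36.36163562] [604.45714162  24.99250158]
dark [319  93   3   4  10] [524.3   3.3] [527.7   5.6] 0.039767574542325435
dark [302 105   4  10  38] [537.6 -15.2] [548. -12.] 0.043278443909157194
dark [302 144   4   7  17] [582.1 -15.4] [589.2 -12.2] 0.04246304440369064
dark [313 163   8   5  30] [604.6  -3.2] [608.4   4.8] 0.042796596018213395
z of top 0.02936316216934018
```

View pics/w3c.png

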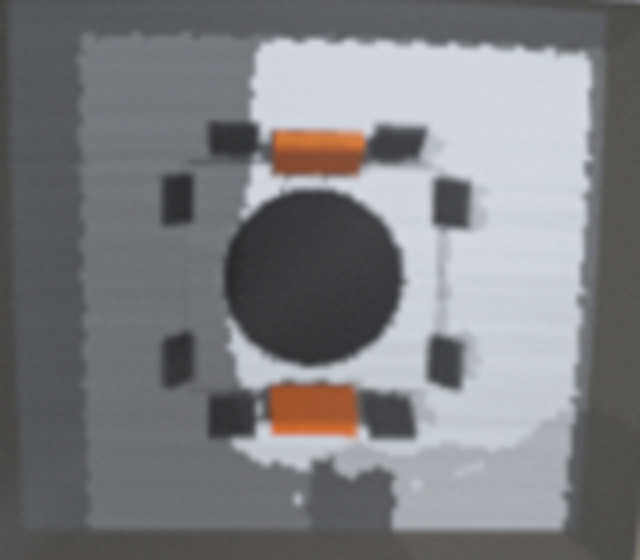

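Seat: (0.5607, -0.0796), yaw -10.6°. Catches, guides and rails agree to within about 2 mm, and the catch spacing of 77 mm at 18 mm height is plausible. Next, a look at the cover from above.

```bash
python3 - <<'E'
from h import *
row([0.46,0.315,0.21],100)
E
```

```text
row [  34.4  391.4 -210.3] [-0.3567  0.0034 -0.0118] deg 20.5
```

apply_moves --rows '[[[10,45,-22,-0.1,0,-0.01,1],[20,200,-105,-0.25,0.003,-0.012,1],[34,391,-210,-0.357,0.003,-0.012,1],[34,391,-210,-0.357,0.003,-0.012,1],[34,391,-210,-0.357,0.003,-0.012,1],[34,391,-210,-0.357,0.003,-0.012,1],[34,391,-210,-0.357,0.003,-0.012,1],[34,391,-210,-0.357,0.003,-0.012,1],[34,391,-210,-0.357,0.003,-0.012,1],[34,391,-210,-0.357,0.003,-0.012,1],[34,391,-210,-0.357,0.003,-0.012,1],[34,391,-210,-0.357,0.003,-0.012,1],[34,391,-210,-0.357,0.003,-0.012,1]]]'

```text
time: 9.1
ee_pos: [0.461, 0.313, 0.2105]
tcp_rot: [-32.9, 90.0, -23.1]
wrist_force: [-0.9, -0.5, -0.5]
opening: 0.0854
```

```bash
python3 - <<'E'
from h import *
o=get_obs(); print(o["ee_pos"],o["tcp_rot"],o["time"])
c=cams.camera("wrist"); save(c,"w4.png"); P=wcloud(c); np.save("w4.npy",P)
im=c["pixels"].astype(int); r,g,b=im[...,0],im[...,1],im[...,2]
box=(abs(P[...,0]-0.422)<0.045)&(abs(P[...,1]-0.308)<0.045)&(c["range_z"]>0)
red=box&(r>g+60)&(r>b+60)&(P[...,2]>0.03)
for zmin in (0.03,0.034):
    m=red&(P[...,2]>zmin); q=P[m]; print(len(q),q.mean(0),cv2.minAreaRect(np.float32(q[:,:2]*1000)),q[:,2].max())
wh=box&(P[...,2]>0.0015)&(P[...,2]<0.02)&(r>170)&(abs(r-b)<30)
print("plate",wh.sum(),cv2.minAreaRect(np.float32(P[wh][:,:2]*1000)),P[wh][:,2].mean())
cv2.imwrite("pics/w4m.png",(red*255+wh*120).astype(np.uint8))
E
```

```text
[0.46104285 0.31300171 0.21054694] [-32.94960462  89.95923184 -23.07740724] 9.1
311 [0.42173767 0.31000205 0.03872529] ((422.2293395996094, 309.8299865722656), (31.417400360107422, 10.277104377746582), 10.436009407043457) 0.04095535309797521
311 [0.42173767 0.31000205 0.03872529] ((422.2293395996094, 309.8299865722656), (31.417400360107422, 10.277104377746582), 10.436009407043457) 0.04095535309797521
plate 2648 ((422.7021484375, 309.89532470703125), (67.2820053100586, 63.48912811279297), 10.044027328491211) 0.006038976897925897
```

View pics/w4.png

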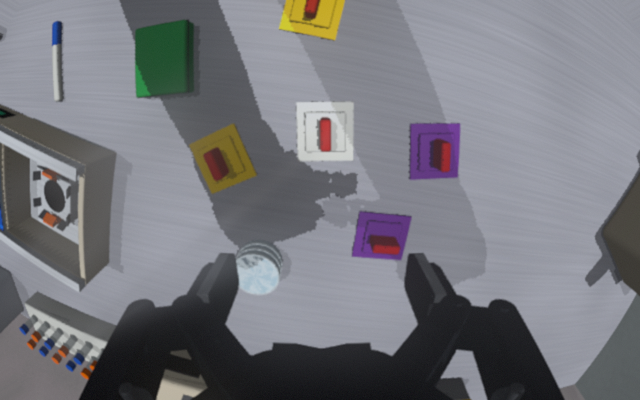

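View pics/w4m.png

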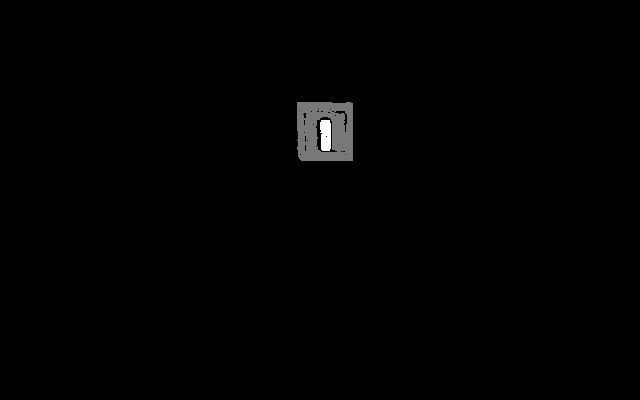

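White cover centred at (325,133): (0.4225, 0.3099), yaw 10.2°. The plate measures 67 x 63 mm and the rib 31 x 10 mm, which match. Now I'll grasp the rib.

```bash
python3 - <<'E'
from h import *
row([0.4225,0.3099,0.08],100.2); row([0.4225,0.3099,0.013],100.2)
E
```

```text
row [130.6   3.4 -38.6] [-0.0056  0.0006  0.0003] deg 0.3
row [197.6   3.5 -38.6] [-0.0056  0.0006  0.0003] deg 0.3
```

apply_moves --rows '[[[40,3.5,-38.6,-0.0056,0,0,1],[85,3.5,-38.6,-0.0056,0,0,1],[125,3.5,-38.6,-0.0056,0,0,1],[155,3.5,-38.6,-0.0056,0,0,1],[178,3.5,-38.6,-0.0056,0,0,1],[192,3.5,-38.6,-0.0056,0,0,1],[197.6,3.5,-38.6,-0.0056,0,0,1],[197.6,3.5,-38.6,-0.0056,0,0,1]]]'

```text
time: 9.95
ee_pos: [0.4227, 0.3096, 0.013]
tcp_rot: [-37.4, 90.0, -27.3]
wrist_force: [0.1, -0.0, -0.3]
opening: 0.0852
```

apply_moves --rows '[[[0,0,0,0,0,0,0.3],[0,0,0,0,0,0,0.1],[0,0,0,0,0,0,0],[0,0,0,0,0,0,0],[0,0,0,0,0,0,0],[0,0,0,0,0,0,0],[0,0,0,0,0,0,0],[0,0,0,0,0,0,0]]]' --newtons 80

```text
time: 10.75
ee_pos: [0.423, 0.3098, 0.0135]
tcp_rot: [-1.1, 89.9, 9.1]
wrist_force: [-1.3, -0.6, 5.2]
opening: 0.0108
```

```bash
python3 - <<'E'
from h import *
o=get_obs(); print(o["ee_pos"],o["tcp_rot"],o["opening"],o["wrist_force"])
c=cams.camera("wrist"); save(c,"w5.png")
E
```

```text
[0.42296695 0.30983102 0.01353232] [-1.09146541 89.92993791  9.07217958] 0.010759597181765519 [-1.31196495 -0.58511789  5.2121777 ]
```

View pics/w5.png

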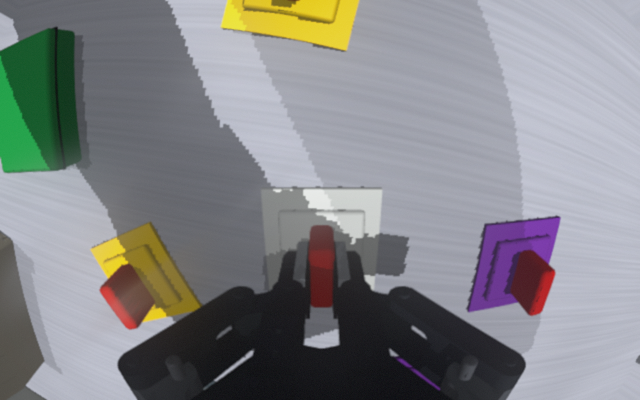

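The rib is held between the pads at (321,265) with the plate square to the gripper. I'll lift and check before carrying.

apply_moves --rows '[[[-10,0,0,0,0,0,0],[-35,0,0,0,0,0,0],[-70,0,0,0,0,0,0],[-105,0,0,0,0,0,0],[-130,0,0,0,0,0,0],[-140,0,0,0,0,0,0],[-140,0,0,0,0,0,0]]]'

```text
time: 11.5
ee_pos: [0.4232, 0.3101, 0.1547]
tcp_rot: [16.2, 89.8, 26.4]
wrist_force: [-0.1, 1.5, -0.6]
opening: 0.0104
```

```bash
python3 - <<'E'
from h import *
o=get_obs(); print(o["ee_pos"],o["opening"],o["wrist_force"])
row([0.5609,-0.0796,0.15],79.4)
c=cams.camera("wrist"); save(c,"w6.png")
E
```

```text
[0.4232492  0.31011985 0.15466071] 0.0103697193021806 [-0.1371109   1.46326835 -0.5994651 ]
row [   4.5 -407.9   66.7] [ 0.3624  0.0028 -0.0014] deg 20.8
```

View pics/w6.png

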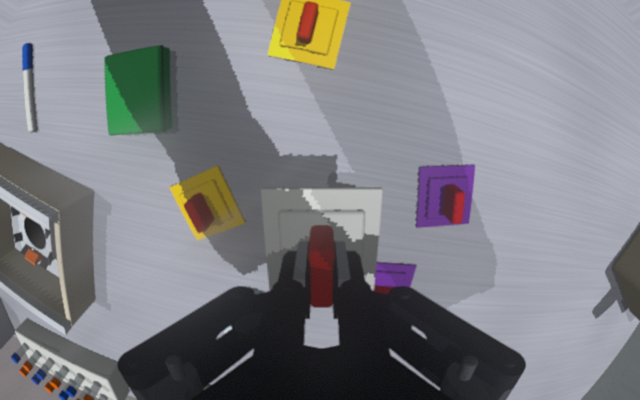

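The cover is lifted and sits unchanged in the gripper. Next I carry it to above the seat.

apply_moves --rows '[[[0,-20,3,0.02,0,0,0],[0,-60,10,0.06,0,0,0],[0,-105,17,0.1,0,0,0],[0,-150,25,0.14,0,0,0],[0,-195,32,0.18,0,0,0],[0,-240,40,0.22,0,0,0],[0,-285,47,0.26,0,0,0],[0,-330,54,0.3,0,0,0],[0,-370,61,0.34,0,0,0],[2,-395,65,0.36,0,0,0],[4,-408,67,0.3624,0.003,0,0],[4,-408,67,0.3624,0.003,0,0],[4,-408,67,0.3624,0.003,0,0]]]'

```text
time: 12.85
ee_pos: [0.5602, -0.0792, 0.1482]
tcp_rot: [179.5, 89.8, 168.9]
wrist_force: [0.2, 0.9, -0.2]
opening: 0.0106
```

```bash
python3 - <<'E'
from h import *
o=get_obs(); print(o["ee_pos"],o["tcp_rot"],o["opening"],o["wrist_force"])
row([0.5609,-0.0796,0.07],79.4)
c=cams.camera("wrist"); save(c,"w7.png")
E
```

```text
[ 0.56016602 -0.0792114   0.14821715] [179.50310395  89.78100626 168.94035136] 0.010646371431051491 [ 0.16774672  0.88813944 -0.201557  ]
row [78.2 -0.3  1.1] [ 0.0007 -0.0038 -0.    ] deg 0.2
```

View pics/w7.png

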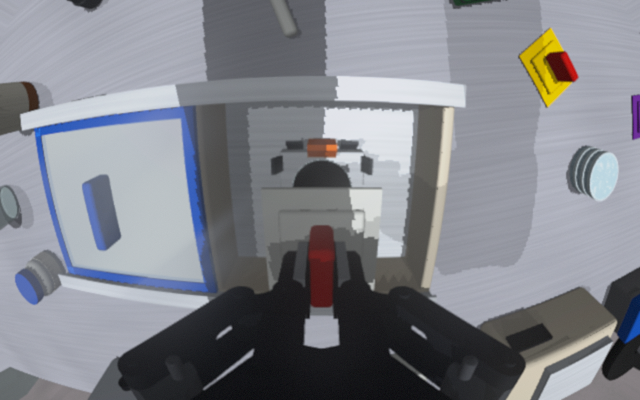

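The cover lines up laterally with the near catch (both at column 321). I'll descend to just above the guides.

apply_moves --rows '[[[20,0,1,0,-0.003,0,0],[45,0,1,0,-0.003,0,0],[65,0,1,0,-0.003,0,0],[80,0,1,0,-0.003,0,0],[88,-0.3,1,0,-0.003,0,0],[88,-0.3,1,0,-0.003,0,0]]]'

```text
time: 13.5
ee_pos: [0.5605, -0.0787, 0.06]
tcp_rot: [179.1, 89.9, 168.6]
wrist_force: [-0.6, -0.2, 0.7]
opening: 0.0104
```

```bash
python3 - <<'E'
from h import *
o=get_obs(); print(o["ee_pos"],o["tcp_rot"],o["opening"],o["wrist_force"])
row([0.5609,-0.0796,0.06],79.4)
c=cams.camera("wrist"); save(c,"w8.png")
s=cams.camera("scene"); cv2.imwrite("pics/s8.png",cv2.resize(s["pixels"][190:300,200:370,::-1],None,fx=4,fy=4,interpolation=cv2.INTER_CUBIC))
E
```

```text
[ 0.56047135 -0.07869463  0.05998675] [179.114635    89.92905686 168.6367442 ] 0.01040479428323241 [-0.56004925 -0.2390996   0.70122102]
row [-0.  -0.8  0.6] [ 0.0021 -0.0012 -0.    ] deg 0.1
```

View pics/w8.png

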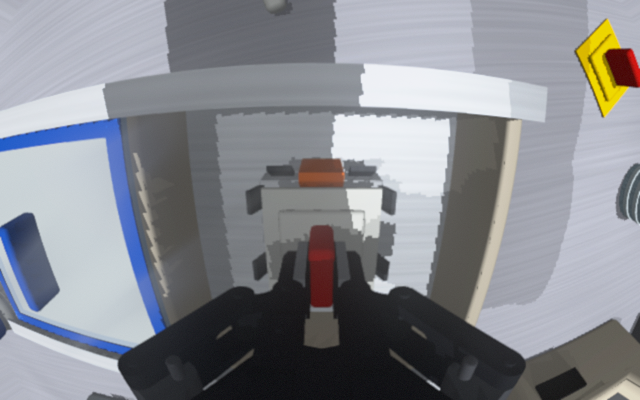

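View pics/s8.png

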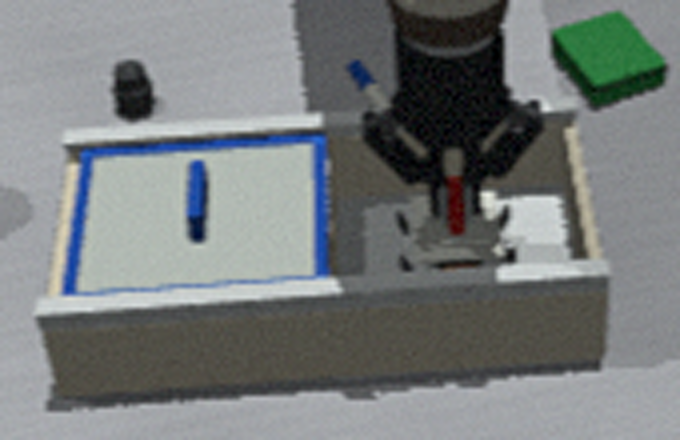

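The cover sits centrally between the guides (edges at 265 and 382, guides at 255 and 388). I'll press down in small steps.

apply_moves --rows '[[[2,-0.4,0.3,0,0,0,0],[4,-0.4,0.3,0,0,0,0],[6,-0.4,0.3,0,0,0,0],[7,-0.4,0.3,0,0,0,0]]]'

```text
time: 14.0
ee_pos: [0.5615, -0.0796, 0.0545]
tcp_rot: [5.3, 90.0, -5.2]
wrist_force: [-0.9, -0.0, 1.5]
opening: 0.0104
```

apply_moves --rows '[[[1,0,0,0,0,0,0],[2,0,0,0,0,0,0],[2.5,0,0,0,0,0,0]]]'

```text
time: 14.3
ee_pos: [0.5618, -0.0797, 0.0526]
tcp_rot: [2.9, 89.9, -7.6]
wrist_force: [-1.9, 0.6, 6.6]
opening: 0.0105
```

apply_moves --rows '[[[1,0,0,0,0,0,0],[2,0,0,0,0,0,0],[2,0,0,0,0,0,0]]]'

```text
time: 14.6
ee_pos: [0.5621, -0.0797, 0.0514]
tcp_rot: [3.4, 89.8, -7.1]
wrist_force: [-2.2, 0.8, 6.6]
opening: 0.0101
```

apply_moves --rows '[[[1,0,-0.7,0,0,0,0],[2,0,-0.7,0,0,0,0],[3,0,-0.7,0,0,0,0]]]'

```text
time: 14.9
ee_pos: [0.5622, -0.0797, 0.0498]
tcp_rot: [3.1, 89.7, -7.4]
wrist_force: [-3.1, 0.6, 12.1]
opening: 0.0108
```

apply_moves --rows '[[[1,0,-0.4,0,0,0,0],[2,0,-0.4,0,0,0,0],[3,0,-0.4,0,0,0,0]]]'

```text
time: 15.2
ee_pos: [0.5627, -0.0798, 0.0487]
tcp_rot: [2.4, 89.5, -8.1]
wrist_force: [-2.1, 0.7, 7.6]
opening: 0.0104
```

```bash
python3 - <<'E'
from h import *
o=get_obs(); print(o["ee_pos"],o["wrist_force"],o["torque"],R.from_euler('xyz',o["tcp_rot"],degrees=True).as_matrix()[:,0])
row([0.5612,-0.0796,0.045],79.4)
c=cams.camera("wrist"); save(c,"w9.png")
E
```

```text
[ 0.56274523 -0.07977756  0.04867895] [-2.05074162  0.65939377  7.62076071] [ 0.03116587  0.44534965 -0.04731302] [ 0.00821979 -0.00116667 -0.99996554]
row [ 3.7 -0.1 -1.6] [ 0.0014  0.0083 -0.0004] deg 0.5
```

View pics/w9.png

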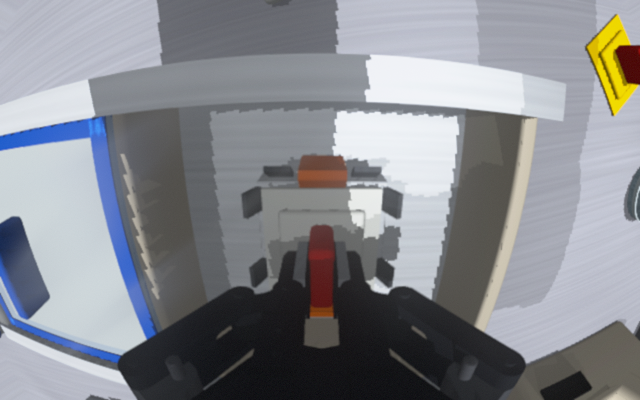

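The cover is entering evenly, with a slight tool tilt of 0.5°. I'll correct that and keep pressing.

apply_moves --rows '[[[1,0,-1,0,0.006,0,0],[2,0,-1.3,0,0.008,0,0],[3,0,-1.3,0,0.008,0,0]]]'

```text
time: 15.55
ee_pos: [0.5615, -0.0795, 0.0458]
tcp_rot: [42.4, 90.0, 31.9]
wrist_force: [-1.3, 1.1, 3.7]
opening: 0.0101
```

apply_moves --rows '[[[1,0,-0.5,0,0.005,0,0],[2,0,-0.5,0,0.005,0,0],[3,0,-0.5,0,0.005,0,0]]]'

```text
time: 15.85
ee_pos: [0.5609, -0.0794, 0.0422]
tcp_rot: [175.6, 89.7, 165.1]
wrist_force: [0.3, 0.0, -0.6]
opening: 0.0104
```

The force peaked at about 12 N and then dropped, so the cover has snapped through. Now I'll press onto the seat.

apply_moves --rows '[[[0.5,0,0,0,-0.004,0,0],[1,0,0,0,-0.004,0,0],[1,0,0,0,-0.004,0,0]]]'

```text
time: 16.15
ee_pos: [0.5607, -0.0794, 0.0415]
tcp_rot: [161.5, 89.9, 151.0]
wrist_force: [-2.1, -0.6, 5.7]
opening: 0.0103
```

apply_moves --rows '[[[0.4,0,0,0,0,0,0],[0.8,0,0,0,0,0,0],[0.8,0,0,0,0,0,0]]]'

```text
time: 16.45
ee_pos: [0.5607, -0.0794, 0.0415]
tcp_rot: [139.6, 90.0, 129.1]
wrist_force: [-3.4, 0.1, 8.1]
opening: 0.0106
```

apply_moves --rows '[[[1,0,0,0,0,0,0],[1,0,0,0,0,0,0],[1,0,0,0,0,0,0],[1,0,0,0,0,0,0],[1,0,0,0,0,0,0]]]'

```text
time: 16.95
ee_pos: [0.5607, -0.0794, 0.0415]
tcp_rot: [57.7, 90.0, 47.2]
wrist_force: [-4.8, 0.5, 9.8]
opening: 0.0105
```

```bash
python3 - <<'E'
from h import *
for i in range(3):
    c=cams.camera(["scene","side","wrist"][i])
    n=["s10","d10","w10"][i]
    if i==0: cv2.imwrite("pics/s10.png",cv2.resize(c["pixels"][190:300,200:370,::-1],None,fx=4,fy=4,interpolation=cv2.INTER_CUBIC))
    elif i==1: cv2.imwrite("pics/d10.png",cv2.resize(c["pixels"][140:280,310:460,::-1],None,fx=4,fy=4,interpolation=cv2.INTER_CUBIC))
    else:
        save(c,"w10.png"); P=wcloud(c); im=c["pixels"].astype(int)
        a=np.radians(-10.6); X=np.array([np.cos(a),np.sin(a)]); d=(P[...,:2]-[0.5607,-0.0796])*1000; A=d@X; B=d@np.array([-X[1],X[0]])
        # plate strip, near side; step top strip
        pl=(A>-33)&(A<-25)&(abs(B)>14)&(abs(B)<30)&(c["range_z"]>0)&(im.min(2)>60)
        print("plate z L/R",[(int(m.sum()),np.median(P[m][:,2]).round(4)) for m in (pl&(B<0),pl&(B>0))])
        st=(A>-22)&(A<-18)&(abs(B)<20)&(c["range_z"]>0); print("step z",st.sum(),np.median(P[st][:,2]))
    o=get_obs(); print(o["time"],o["ee_pos"].round(4),o["wrist_force"].round(2),o["torque"].round(2),o["opening"])
E
```

```text
17.0 [ 0.5607 -0.0794  0.0415] [-3.2  -0.24  9.63] [ 0.13  0.78 -0.03] 0.010816599610988803
17.05 [ 0.5607 -0.0794  0.0415] [-4.9  -0.49  9.61] [ 0.14  0.77 -0.03] 0.010532148945993976
plate z L/R [(481, np.float64(0.0319)), (488, np.float64(0.0319))]
step z 3246 0.1386757040021414
17.1 [ 0.5607 -0.0794  0.0415] [-3.5  -0.02 10.17] [0.06 0.72 0.01] 0.010797148447384242
```

View pics/w10.png

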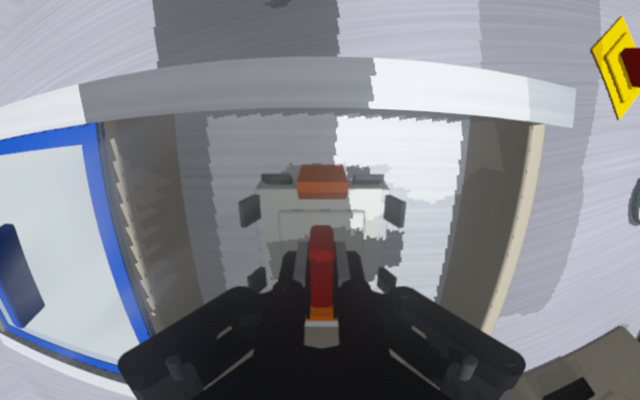

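View pics/s10.png

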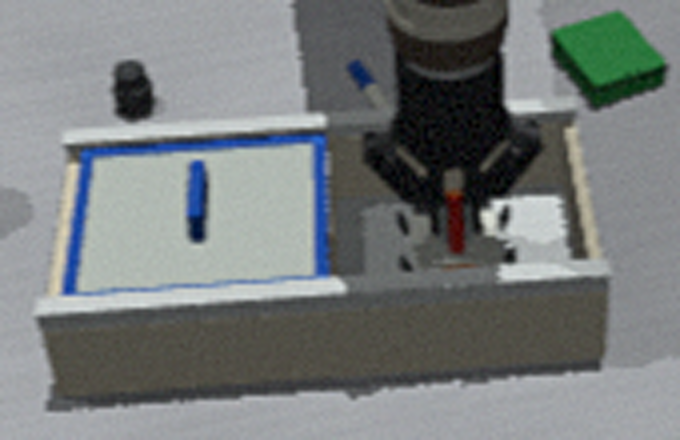

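View pics/d10.png

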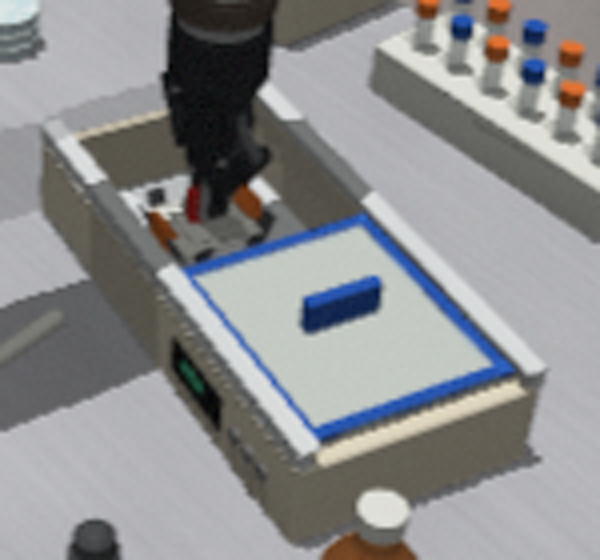

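The near-side plate top reads 31.9 mm on both sides, against 31 mm when home (the seat reading carried a +1.4 mm bias). The near catch overhangs the plate. There is still a -4 N lateral force, so I'll ease it and then check the far side.

apply_moves --rows '[[[1,0,-0.4,0,0,0,0],[1,0,-0.4,0,0,0,0],[1,0,-0.4,0,0,0,0],[1,0,-0.4,0,0,0,0],[1,0,-0.4,0,0,0,0]]]'

```text
time: 17.6
ee_pos: [0.5607, -0.0794, 0.0415]
tcp_rot: [12.2, 89.9, 1.7]
wrist_force: [-1.8, 1.0, 8.5]
opening: 0.0103
```

```bash
python3 - <<'E'
from h import *
a=np.radians(-10.6); X=np.array([np.cos(a),np.sin(a)]); Y=np.array([-X[1],X[0]])
for n in ("side","scene"):
    c=cams.camera(n); P=cloud(c)
    # local registration offset from the handle (wrist-measured 0.5268,-0.2600)
    h=(P[...,2]>0.1)&(P[...,2]<0.115)&(abs(P[...,0]-0.527)<0.05)&(abs(P[...,1]+0.26)<0.03)
    off=P[h].mean(0)-[0.5268,-0.2600,0.107]; 
    d=(P-off)[...,:2]-[0.5607,-0.0796]; A=d@X*1000; B=d@Y*1000; Z=P[...,2]-off[2]
    for nm,lo,hi in (("near",-33,-26),("far",26,33)):
        for s,m in (("-y",(B<-15)&(B>-30)),("+y",(B>15)&(B<30))):
            k=(A>lo)&(A<hi)&m; 
            if k.sum()>3: print(n,nm,s,k.sum(),np.percentile(Z[k],[20,50,80]).round(4))
    print("off",off.round(4)); o=get_obs(); print(o["time"],o["ee_pos"].round(4),o["wrist_force"].round(2),o["torque"].round(2))
E
```

```text
side near -y 133 [0.1863 0.2487 0.2852]
side near +y 12 [0.2052 0.2165 0.2304]
side far -y 70 [0.2299 0.2916 0.3919]
off [-0.0043 -0.0024 -0.0021]
17.65 [ 0.5607 -0.0794  0.0415] [-2.28  0.39  8.49] [ 0.07  0.38 -0.02]
scene near -y 4 [0.0289 0.0301 0.0311]
scene near +y 9 [0.0338 0.5169 0.523 ]
scene far -y 156 [0.2125 0.2688 0.4291]
scene far +y 147 [0.2132 0.2701 0.5015]
off [ 0.0044  0.0003 -0.0015]
17.7 [ 0.5607 -0.0794  0.0415] [-2.18  0.01  8.07] [-0.01  0.39 -0.05]
```

apply_moves --rows '[[[1.5,0,-0.3,0,0,0,0],[2,0,-0.3,0,0,0,0],[2,0,-0.3,0,0,0,0]]]'

```text
time: 18.0
ee_pos: [0.5608, -0.0794, 0.0415]
tcp_rot: [6.2, 89.8, -4.3]
wrist_force: [-4.5, -0.1, 16.7]
opening: 0.0103
```

apply_moves --rows '[[[1.2,0,-0.3,0,0,0,0],[1.2,0,-0.3,0,0,0,0],[1.2,0,-0.3,0,0,0,0],[1.2,0,-0.3,0,0,0,0],[1.2,0,-0.3,0,0,0,0],[1.2,0,-0.3,0,0,0,0]]]'

```text
time: 18.6
ee_pos: [0.5608, -0.0794, 0.0415]
tcp_rot: [4.8, 89.7, -5.7]
wrist_force: [-2.6, -0.3, 10.9]
opening: 0.0105
```

```bash
python3 - <<'E'
from h import *
a=np.radians(-10.6); X=np.array([np.cos(a),np.sin(a)]); Y=np.array([-X[1],X[0]])
for n in ("side","scene"):
    c=cams.camera(n); P=cloud(c)
    h=(P[...,2]>0.1)&(P[...,2]<0.115)&(abs(P[...,0]-0.527)<0.05)&(abs(P[...,1]+0.26)<0.03)
    off=P[h].mean(0)-[0.5268,-0.2600,0.105]
    d=(P-off)[...,:2]-[0.5607,-0.0796]; A=d@X*1000; B=d@Y*1000; Z=P[...,2]-off[2]
    for nm,lo,hi in (("near",-33,-25),("far",25,33)):
        for s,m in (("-y",(B<-13)&(B>-30)),("+y",(B>13)&(B<30))):
            k=(A>lo)&(A<hi)&m&(Z<0.06)
            if k.sum()>3: print(n,nm,s,k.sum(),np.percentile(Z[k],[20,50,80]).round(4))
    o=get_obs(); print(o["time"],o["ee_pos"].round(4),o["wrist_force"].round(2),o["torque"].round(2))
    if n=="side": cv2.imwrite("pics/d11.png",cv2.resize(c["pixels"][175:215,330:390,::-1],None,fx=10,fy=10,interpolation=cv2.INTER_CUBIC))
E
```

```text
side near -y 17 [0.0206 0.0264 0.031 ]
side far -y 7 [0.0309 0.0317 0.0325]
18.65 [ 0.5608 -0.0794  0.0415] [-2.67  0.14 11.12] [ 0.13  0.78 -0.03]
scene near -y 6 [0.0291 0.0314 0.0321]
scene near +y 4 [0.0288 0.03   0.0303]
scene far -y 5 [-0.7551 -0.7546 -0.7513]
scene far +y 7 [-0.7556 -0.7519 -0.7464]
18.7 [ 0.5608 -0.0794  0.0415] [-3.08  0.2  11.1 ] [ 0.11  0.77 -0.01]
```

View pics/d11.png

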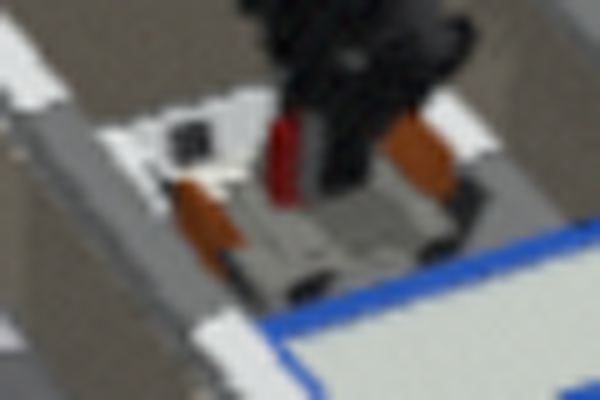

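The plate top is about 31 mm on the near side and 31.7 mm on the far side. Both orange noses overlap it and the grip lies in line with them, so the cover is home. A last trim brings the push to 10 N.

apply_moves --rows '[[[1.05,0,-0.3,0,0.003,0,0],[1.05,0,-0.3,0,0.003,0,0],[1.05,0,-0.3,0,0.003,0,0],[1.05,0,-0.3,0,0.003,0,0],[1.05,0,-0.3,0,0.003,0,0],[1.05,0,-0.3,0,0.003,0,0]]]'

```text
time: 19.3
ee_pos: [0.5607, -0.0794, 0.0415]
tcp_rot: [7.0, 89.8, -3.5]
wrist_force: [-3.0, -0.1, 9.5]
opening: 0.0104
```

```bash
python3 - <<'E'
from h import *
F=[]
for i in range(4):
    c=cams.camera("side"); o=get_obs(); F.append(o["wrist_force"])
print(np.round(F,2),o["ee_pos"].round(4),o["opening"],o["time"])
E
```

```text
[[-3.42 -0.22 10.33]
 [-2.54 -0.23  9.07]
 [-2.34  0.78  9.68]
 [-2.35  0.99 10.4 ]] [ 0.5608 -0.0794  0.0415] 0.010493347602845543 19.5
```

The push is steady at about 9.9 N. Handing in.

```bash
python3 -c "
from h import *
print(bot.job_done()); o=get_obs(); print(o['time'],o['wrist_force'].round(1))"
```

```text
the job is handed in; nothing more can be done
None
the job is handed in; nothing more can be done
```

I opened the window to its end stop and pressed the white cover down past both orange catches onto the dish holder. The job was handed in at 19.5 s, still gripping the cover and pressing.

- **Window:** I pinched it by the handle and slid it until it stopped, with about 33 N against the stop. It was still open in the last pictures.
- **Snap:** the push peaked at about 12 N, then fell to about 0 N, and rose again when the cover met the seat.
- **Seated height:** the fingertip height stayed at 41.5 mm even under a 17 N check push. That matches the 28 mm seat plus the height I gripped at.
- **Plate level:** the plate top read about 31–32 mm on both the near and far sides, against 31 mm when home. The far side rests on only a few camera points; the scene camera could not see that side.
- **Grip direction:** the pictures show the red grip lying along the line between the catches.
- **Final push:** steady at 9.1–10.4 N downward, with a sideways force of about 2–3 N left that I could not fully remove.
- **Cameras:** scene and side disagreed by about 1 cm at the start, so I took all final positions from the wrist camera.

I touched only the window and the cover.

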